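# Mix a sample flask on the press-to-run mixer behind its splash guard

## Task

Get the sample flask mixing without spattering the clean boxes: take the steel splash guard out of the drain rack, hook it over the upper bar of the guard rail with its sheet on the mixer's side, slide it along until it meets the clamp-ring stop at the far end, and let it hang there. Then set the aluminium sampling flask upright into the ring cradle on the mixer, push it down against the springs as far as the cradle goes, since the mixer runs only while it is pressed, and finish while still holding it fully down. Leave the other bottles and the tumbler where they stand.

Things in the scene. Friction and masses are not known exactly. Their poses are not given: they have to be found in the camera images.
- flask: Aluminium sampling flask, round, 63 mm diameter, 148 mm tall, 0.13 to 0.27 kg, on the table at the robot's right. Straight body up to 109 mm, narrower black screw stopper (about 24 mm across) from there to the top. Grasp round the upper body (about 95 mm up) or at the stopper. Origin: centre of its underside, z up the axis.
- mixer: Press-to-run flask mixer, fixed: round white housing 138 mm across, 65 mm high, with a small console (dial, switch) reaching to 93 mm from the axis towards the robot (its own -x). The ring cradle sits on top, on the same axis. Origin: centre of the underside.
- cradle_seat (a point): Centre of the cradle's floor, on which the flask's underside sits; moves down with the cradle. 90 mm above the table when unpressed, 80 mm when fully down. The steel ring round it has inner radius 36.5 mm (2 to 5 mm of play about the flask), widens upward to 41 mm, and its rim is 24 mm above this point; outer radius 48 mm.
- cradle (a joint): How far the sprung ring cradle is pressed down, m: 0 = up, 0.010 = fully down on its stop. The springs push back with about 5 N at the start of the travel and 13 N at the end (less the weight of the flask); it rises by itself when let go.
- guard: Stainless splash guard, loose, 0.24 to 0.46 kg: upright sheet 150 mm wide (its x), 3 mm thick (its y), 148 mm high, a grip in the middle and a folded hook at each upper corner. Origin: middle of the sheet's lower edge, z up the sheet. At the start it stands in the drain rack, its hooks (+y side) towards the robot's left, within about 0.3 rad.
- guard_grip (a point): Centre of the guard's grip: a flat bar 64 mm long (guard x), 10 mm thick (guard y), 18 mm high, 181 mm above the guard's lower edge in the plane of the sheet, its ends on two uprights; pinch it across its thickness from above.
- guard_end (a point): End of the guard's far (+x) hook, which meets the stop; 75 mm from the guard's middle, 140 mm up, 12.5 mm to +y. Both hooks: 28 mm wide, folded over to +y, lips down to 115 mm above the lower edge; throat open downward, 22 mm wide (guard y 1.5 to 23.5 mm), its roof 145 mm above the lower edge, which rests on the bar when hung.
- guard_rail: Guard rail, fixed, between mixer and tray of boxes: two steel bars, 10 mm diameter, 250 mm long, along its x (roughly away from the robot), on two posts. Upper bar axis 195 mm up at y = 0, lower bar 95 mm up at y = -2 mm. +y: robot's left. Origin: on the table under the bar's middle. Hung guard: lower edge 55 mm up, sheet about 12.5 mm to -y of the bar's axis.
- stop_face (a point): Centre of the face of the clamp-ring stop (dark ring of 23 mm diameter on the upper bar, near its far end) against which the guard's far hook comes, 95 mm to +x of the rail's middle, on the bar's axis. x as the rail.
- drain_rack: Wire drain rack, fixed, 140 x 110 mm, wire hoops 62 mm high along its x; the guard stands between its two middle hoops, lower edge 8 mm above the table. Lift the guard straight up by more than 60 mm to clear it. Origin: centre of its underside.
- clear_bottle: Bystander: clear plastic bottle with a tapered neck, 62 mm across, 214 mm tall, at the back. Origin: centre of underside.
- beaker: Bystander: tapered opaque tumbler, open on top, 80 mm across, 112 mm tall, at the left, beyond the rail. Origin: centre of underside.
- dropper_1: Bystander: white dropper bottle, 25 mm across, 75 mm tall, behind the mixer. Origin: centre of underside.
- dropper_2: Bystander: white dropper bottle, 27 mm across, 62 mm tall, behind the mixer. Origin: centre of underside.
Not all that is in view belongs to the job. What is shaped like the guard but turquoise is not meant. What is shaped like the flask but blue is not meant.

How it is judged:
On the way, in this order (a step that is already met when the one before it is completed fails the run):
1. the guard hangs on the upper bar against the stop, let go (x of guard_end in the frame of stop_face between -0.006 and 0.004 m and y of guard in the frame of guard_rail between -0.022 and -0.004 m and z of guard in the frame of guard_rail between 0.048 and 0.06 m and angle between guard's own z axis and vertical below 0.15 rad and angle between the x axis of guard and the x axis of guard_rail, either way round below 0.08 rad and contact force between guard and guard_rail above 0.5 N and contact force between each of the arm, the fingers and guard below 0.3 N), for 0.3 s.
2. the flask sits upright on the cradle's floor, inside the ring (horizontal distance between flask and cradle_seat below 0.006 m and z of flask in the frame of cradle_seat between -0.004 and 0.004 m and angle between flask's own z axis and vertical below 0.08 rad), for 0.2 s.
At the end, for the whole second after the job is handed in: Guard hangs free and upright (0.15 rad) on the upper bar, sheet on the mixer's side, far hook within 6 mm of the stop. Flask in the ring (6 mm of centre, 4 mm of floor, upright 0.08 rad), cradle at least 8 of its 10 mm down, fingers still holding and pressing the flask (all of step 1 and all of step 2 and value of joint cradle above 0.008 m and contact force between the fingers and flask above 4 N and contact force between flask and mixer above 6 N); the arm keeps its last pose, push and grip.
It fails at once if the clear bottle is knocked over or shifted by more than 30 mm (distance of clear_bottle from where it was at the start of the episode above 0.03 m).
It fails at once if the tumbler is knocked over or shifted by more than 30 mm (distance of beaker from where it was at the start of the episode above 0.03 m).
It fails at once if the taller dropper bottle is knocked over or shifted by more than 30 mm (distance of dropper_1 from where it was at the start of the episode above 0.03 m).
It fails at once if the shorter dropper bottle is knocked over or shifted by more than 30 mm (distance of dropper_2 from where it was at the start of the episode above 0.03 m).
It also fails if it takes over 67 s, if anything falls off the work surface, if the arm or the gripper's body presses on something with over 40 N, if the wrist force passes 120 N, or if a joint passes its speed limit or range.

## Robot

A 6-joint arm with a two-finger parallel gripper is mounted at the origin on the work surface; the furniture and walls round the work are solid. World frame = base frame: x ahead of the robot, y to its left, z up, the work surface at z = 0. Lengths are in m, angles in rad, forces in N, time in s.
With the tool pointing down it reaches from about 0.3 to 0.875 m from the base axis. Payload 6.4 kg.
Tool frame: the origin (TCP) lies at the centre of the arm's flange, where the gripper is bolted on; the fingertips stand 173 mm ahead of it and the grasp point (between the pads) lies 155 mm ahead of it; z points along the fingers, y is the line along which they close (so a half turn about z gives the same grasp; the last joint's range is limited). The gripper opens to 85 mm and grips with 20 to 120 N. Pads are 22 mm wide; open, the fingers measure 114 mm over their backs; the gripper's body (76 mm by 85 mm) begins 54 mm behind the grasp point. The pads swing forward as they close: fully open they stand 13 mm farther back than shut.
Start: joints at [-1.529, 0.181, 1.607, -0, 1.354, -0.206], TCP at [0.141, -0.557, 0.405] pointing down, gripper open.
Joint ranges: [-2.99, 2.99], [-0.89, 2.07], [0.3, 2.58], [-1.14, 4.28], [0, 2.63], [-3.12, 3.12]. Speed limits (rad/s): [2.57, 2.57, 3.01, 3.14, 3.14, 3.14].

## Interface

Orientations are given as a unit quaternion [w, x, y, z].
In Python, from bench import get_obs, camera, get_calibration, hand_in gives the robot as it stands. The module is installed in compiled form; this text tells all that it offers.
- The arm moves only by the tool drive_tool, never from a script. Its argument "increments" is a list of rows, each a list of 2 entries, a list of its own where there are three numbers: the shift along the tool's x, y, z normalised to -1 to 1, where 1 is 250 mm, then the turn about the tool's z normalised to -1 to 1, where 1 is 90 degrees. A call has exactly 8 rows; each row is the pose to reach, as a shift and turn from the pose commanded when the call began, along the tool's axes at that moment; what a row does not reach only later rows make up. A row lasts 1/8 s, in which the tool goes at most 62.5 mm and 10.7 degrees, less where a joint would pass 70% of its speed; a pose out of reach is approached as far as the arm can. A call with a number of a shift or a turn outside -1 to 1 is refused whole. A call with a gripper value outside its range is refused whole. "claw" is the closure, from 0 (fully open) to 1 (shut), set as the call begins (left out, the last holds). The fingers move at their own pace and stop on an object; the grip force is fixed at half the most. Time passes only in rows, so rows that repeat a pose let the fingers close, or fill a call up. It gives the time, the measured TCP pose, the force and the opening at its end, in the units of the state.
- get_obs(): the state, without advancing time (a new reading comes with each control period).
- camera(name): name is "scene" or "top" or "wrist"; returns the picture (420x560x3 uint8, blue, green, red); there is no depth.
- get_calibration(name): a dict with "K" (3x3 intrinsics, pixels), "origin" and "orientation" of the camera in the world. Camera axes: x right, y down, z forward; pixel columns grow to the right and rows downward; lengths in m; the calibration is good to about 2 mm. The wrist camera is an equidistant fisheye: a pixel r from the principal point sees the ray r / f radians off the axis. A picture is of the moment at which its call begins: read the wrist's pose just before it. get_calibration takes no time and is no camera call; for the wrist camera it gives the pose at the moment of the call.
- hand_in(): hands the job in, once; it reports no verdict.
The state is a dict: "time_s": time; "q": joint angles; "dq": joint speeds; "joint_efforts": joint torques, N m; "eef_pos": TCP position; "eef_rot": TCP orientation; "wrist_force": force on the tool from outside, world axes, zero at the start; "torque": the same for the moment, N m; "opening": opening from 0.0 (shut) to 1.0 (fully open).
Only numpy, scipy, OpenCV 4.12 (cv2) and the standard library are available. Lean on these libraries where they do the work, as an engineer would, in place of code of your own. Each camera call takes 0.05 s, during which the arm holds its last target. There are 200 camera calls.

## Working session

There is one attempt and no reset: what is moved stays moved. The work goes in short steps, Python scripts to look and compute and a tool call to move; the robot and the scene stay as the last step left them, time stands still between calls to the robot, and variables do not carry over. Pictures are saved under pics/ and viewed, on a budget of 10 in all, crops included, one or two more only if the job needs it, and the job is handed in when it is done.

Besides the shell and the picture viewer there is one more tool, called as name(argument=value, ...), one argument or row to a line, values as JSON. drive_tool: Moves the arm, as the interface text tells. Its arguments: {"type":"object","properties":{"increments":{"type":"array","items":{"type":"array"}},"claw":{"type":"number"}},"required":["increments"]}

```bash
mkdir -p pics; cat > h.py <<'E'
import numpy as np, cv2
from scipy.spatial.transform import Rotation as R
from bench import get_obs, camera, get_calibration
def rot(q): return R.from_quat([q[1],q[2],q[3],q[0]]).as_matrix()
def ray(c,u,v,fish=False):
    K=np.array(c['K']);x=(u-K[0,2])/K[0,0];y=(v-K[1,2])/K[1,1]
    if fish:
        r=np.hypot(x,y);d=np.array([np.sin(r)*x/max(r,1e-9),np.sin(r)*y/max(r,1e-9),np.cos(r)])
    else: d=np.array([x,y,1.])
    return np.array(c['origin']),rot(c['orientation'])@d
def onplane(c,u,v,z,fish=False):
    o,d=ray(c,u,v,fish);return o+d*(z-o[2])/d[2]
def proj(c,p):
    K=np.array(c['K']);x=rot(c['orientation']).T@(np.array(p)-np.array(c['origin']));return (K@(x/x[2]))[:2]
E
python3 - <<'E'
from h import *
o=get_obs();print({k:np.round(v,4) for k,v in o.items()})
for n in ['scene','top','wrist']:
    c=get_calibration(n);print(n,np.round(c['K'],1).tolist(),np.round(c['origin'],3),np.round(c['orientation'],4))
    im=camera(n);cv2.imwrite(f'pics/{n}0.png',im)
E
```

```text
{'time_s': np.float64(0.0), 'q': array([-1.5293,  0.1815,  1.608 , -0.    ,  1.3538, -0.2063]), 'dq': array([-0.0008,  0.0007, -0.001 ,  0.0013,  0.0003, -0.0013]), 'joint_efforts': array([ 1.00000e-04, -4.44877e+01, -3.51334e+01, -2.00000e-04,
        9.10000e-03,  0.00000e+00]), 'eef_pos': array([ 0.141 , -0.5572,  0.4038]), 'eef_rot': array([-9.000e-04,  9.923e-01,  1.236e-01,  1.000e-04]), 'wrist_force': array([-0.6246, -0.2683, -0.2352]), 'torque': array([-0.0549, -0.0158, -0.0643]), 'opening': np.float64(0.9965)}
scene [[538.7, 0.0, 275.8], [0.0, 538.7, 207.5], [0.0, 0.0, 1.0]] [1.121 0.917 0.927] [-0.129   0.2605  0.8452 -0.4484]
top [[504.7, 0.0, 283.0], [0.0, 504.7, 208.7], [0.0, 0.0, 1.0]] [ 0.35  -0.087  1.649] [ 0.0232 -0.6971  0.7161 -0.0269]
wrist [[325.2, 0.0, 274.1], [0.0, 325.2, 211.5], [0.0, 0.0, 1.0]] [ 0.22  -0.536  0.373] [ 0.125   0.779  -0.6065 -0.0981]
```

View pics/scene0.png

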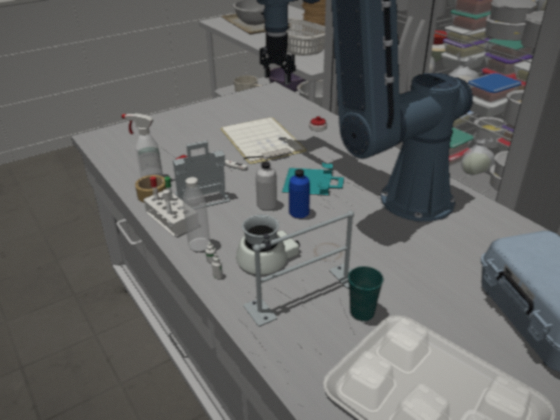

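View pics/top0.png

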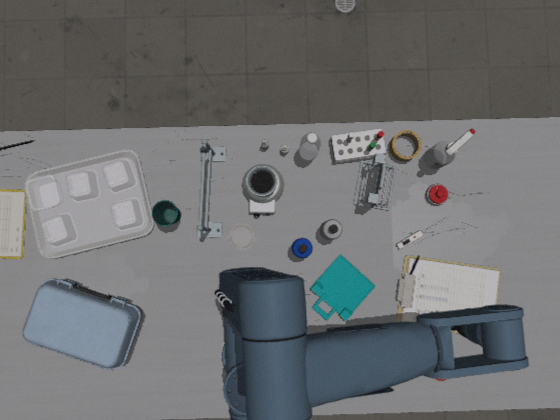

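Scene: guard in rack (~200,175), flask (~266,187), mixer (~262,250), and rail (~300,265). In top, the guard is at ~(376,180), flask (331,229), mixer (262,183), and rail from (206,148) to (203,235). I'll enlarge the top view.

```bash
python3 - <<'E'
import cv2
im=cv2.imread('pics/top0.png');c=im[120:270,190:410]
c=cv2.resize(c,None,fx=3.6,fy=3.6,interpolation=cv2.INTER_CUBIC)
for u in range(200,410,20): cv2.putText(c,str(u),(int((u-190)*3.6),8),0,.3,(0,255,255));cv2.line(c,(int((u-190)*3.6),10),(int((u-190)*3.6),16),(0,255,255))
for v in range(130,270,20): cv2.putText(c,str(v),(0,int((v-120)*3.6)+3),0,.3,(0,255,255))
cv2.imwrite('pics/topc.png',c)
E
```

```text
(no output)
```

View pics/topc.png

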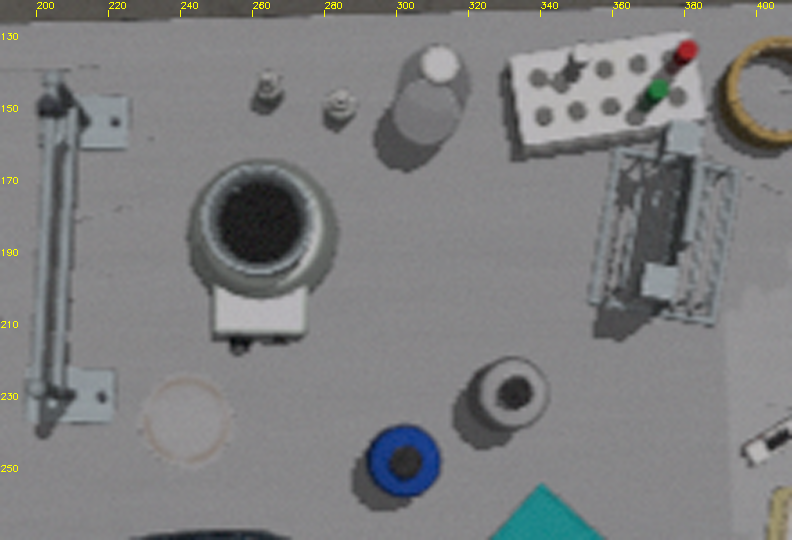

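```bash
python3 - <<'E'
from h import *
c=get_calibration('top')
P=lambda px,py,z:onplane(c,190+px/3.6,120+py/3.6,z)
f=P(685,137,.156);n=P(661,281,.156);print('hooks',f.round(4),n.round(4),np.hypot(*(f-n)[:2]))
d=(f-n)/np.linalg.norm(f-n);yaw=np.arctan2(d[1],d[0]);m=(f+n)/2;g=m-0.0125*np.array([-d[1],d[0],0])
print('guard yaw',yaw,'grip',g.round(4))
a=P(50,85,.195);b=P(38,390,.195);print('rail',a.round(4),b.round(4),np.arctan2(*(a-b)[1::-1]),'stop',P(50,105,.195).round(4))
print('mixer',P(257,221,.114).round(4),'flask',P(514,392,.148).round(4),P(511,392,.109).round(4),'blue',P(405,462,.148).round(4))
print('clear top',P(440,64,.214).round(4),'droppers',P(266,85,.07).round(4),P(340,100,.06).round(4))
s=get_calibration('scene')
for p in [g+[0,0,.033],a,b,P(257,221,.114),P(514,392,.148)]: print(proj(s,p).round(1))
print(rot(get_obs()['eef_rot']).round(3))
w=get_calibration('wrist');T=rot(get_obs()['eef_rot']);print('cam in tool',(T.T@(np.array(w['origin'])-get_obs()['eef_pos'])).round(4));print((T.T@rot(w['orientation'])).round(3))
E
```

```text
hooks [ 0.6002 -0.3912  0.156 ] [ 0.4808 -0.3665  0.156 ] 0.12194956694384414
guard yaw -0.20391983309920317 grip [ 0.538  -0.3911  0.156 ]
rail [0.6496 0.1289 0.195 ] [0.4032 0.1424 0.195 ] -0.054685392464766114 stop [0.6332 0.1292 0.195 ]
mixer [ 0.5447 -0.0329  0.114 ] flask [ 0.3927 -0.2429  0.148 ] [ 0.3939 -0.2444  0.109 ] blue [ 0.3375 -0.1512  0.148 ]
clear top [ 0.6546 -0.1858  0.214 ] droppers [ 0.6704 -0.0421  0.07  ] [ 0.6573 -0.1069  0.06  ]
[197.  144.7]
[259.5 247.6]
[350.7 213.2]
[261.3 225.2]
[266.2 163.1]
[[ 0.969  0.245 -0.   ]
 [ 0.245 -0.969  0.001]
 [ 0.    -0.001 -1.   ]]
cam in tool [ 0.0816 -0.001   0.0306]
[[-0.    -0.949 -0.314]
 [ 1.    -0.     0.   ]
 [-0.    -0.314  0.949]]
```

View pics/wrist0.png

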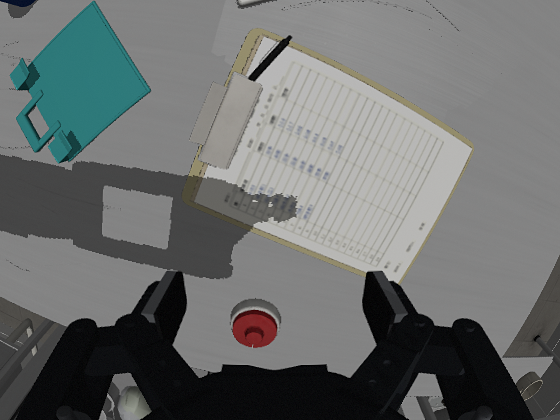

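drive_tool(
  increments=[
    [[0.1, -0.02, -0.03], 0.03],
    [[0.25, -0.04, -0.08], 0.08],
    [[0.4, -0.06, -0.12], 0.13],
    [[0.55, -0.08, -0.16], 0.18],
    [[0.7, -0.1, -0.2], 0.23],
    [[0.8, -0.12, -0.2], 0.27],
    [[0.85, -0.127, -0.2], 0.287],
    [[0.85, -0.127, -0.2], 0.287],
  ],
  claw=0,
)

```text
time_s: 1.15
eef_pos: [0.34, -0.474, 0.4543]
eef_rot: [-0.0, 0.995, -0.1, -0.0]
wrist_force: [-0.3, 0.2, 0.2]
opening: 0.999
```

```bash
cat >> h.py <<'E'
def go(x,y,z,yaw=None):
    "shift/turn in drive units to bring TCP to x,y,z with tool x axis at world yaw"
    o=get_obs();T=rot(o['eef_rot']);s=T.T@(np.array([x,y,z])-o['eef_pos'])/.25
    cur=np.arctan2(T[1,0],T[0,0])
    t=0 if yaw is None else -((yaw-cur+np.pi/2)%np.pi-np.pi/2)/(np.pi/2)
    print('t',o['time_s'].round(2),'pos',o['eef_pos'].round(4),'yaw',round(cur,4),'F',o['wrist_force'].round(1),'open',round(float(o['opening']),3),'q',o['q'].round(2),'-> shift',s.round(4),'turn',round(t,4))
E
python3 -c "
from h import *
go(.538,-.391,.46,-.204)"
```

```text
Traceback (most recent call last):
  File "h.py", line 20, in go
    print('t',o['time_s'].round(2),'pos',o['eef_pos'].round(4),'yaw',round(cur,4),'F',o['wrist_force'].round(1),'open',round(float(o['opening']),3),'q',o['q'].round(2),'-> shift',s.round(4),'turn',round(t,4))
              ^^^^^^^^^^^^^^^^^
AttributeError: 'float' object has no attribute 'round'
```

drive_tool(
  increments=[
    [[0.09, -0.06, -0.02], 0],
    [[0.2, -0.13, -0.02], 0],
    [[0.34, -0.22, -0.02], 0],
    [[0.48, -0.32, -0.02], 0],
    [[0.6, -0.41, -0.02], 0],
    [[0.68, -0.46, -0.02], 0],
    [[0.71, -0.483, -0.02], 0],
    [[0.71, -0.483, -0.02], 0],
  ],
)

```text
time_s: 2.15
eef_pos: [0.5372, -0.3924, 0.4594]
eef_rot: [-0.0, 0.995, -0.101, -0.0]
wrist_force: [-0.0, -0.7, 0.1]
opening: 1.002
```

```bash
sed -i "s/o\['time_s'\].round(2)/round(float(o['time_s']),2)/" h.py
python3 -c "
from h import *
go(.538,-.391,.344,-.204)
cv2.imwrite('pics/w1.png',camera('wrist'))"
```

```text
t 2.15 pos [ 0.5372 -0.3924  0.4594] yaw -0.2029 F [-0.  -0.7  0.1] open 1.002 q [-0.81  0.34  1.3  -0.    1.5   0.96] -> shift [ 0.0023 -0.0063  0.4617] turn 0.0007
```

View pics/w1.png

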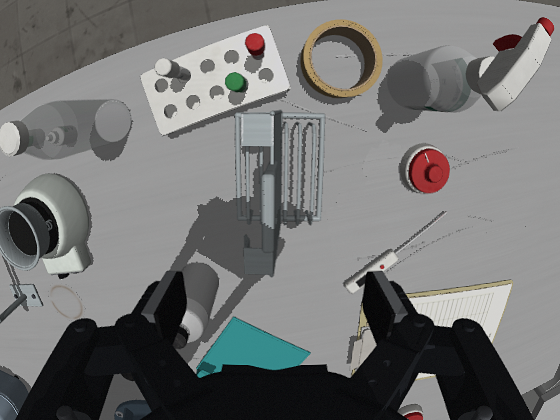

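Wrist view: grip top strip runs about (267,175)–(269,250), between the fingers. Hooks are at (256,130) and (258,262), and the sheet is aligned almost vertically in the image.

```bash
python3 -c "
from h import *
w=get_calibration('wrist')
a=onplane(w,267.5,175,.198,1);b=onplane(w,268.5,250,.198,1);print(a.round(4),b.round(4),(a+b)[:2]/2,np.linalg.norm(a-b),np.arctan2(*(a-b)[1::-1]))
f=onplane(w,256,130,.156,1);n=onplane(w,258,262,.156,1);print(f.round(4),n.round(4),np.linalg.norm(f-n),np.arctan2(*(f-n)[1::-1]))
im=cv2.imread('pics/w1.png');g=cv2.cvtColor(im,6);print(g[212,240:290],g[190,240:290])"
```

```text
[ 0.5697 -0.3935  0.198 ] [ 0.5112 -0.3818  0.198 ] [ 0.54043309 -0.38761902] 0.059595860149563425 -0.19702305377396728
[ 0.6009 -0.3894  0.156 ] [ 0.4818 -0.3647  0.156 ] 0.12161506308071977 -0.20425141654737458
[ 78  69  72  83  82  79  75  83  86  71  53  59  63  77  82  81  81  80
  82  77  70  86 114 135 148 156 154 152 153 154 154 149 146 124  79  59
  65  58  49  48  66  81  65  64  80  85  77  75  83  82] [131 121 154 153 135  79 118 158 148 136 152 152 155 137  79  81  81  81
  82  79  74  92  97 106 151 157 154 153 153 155 156 150 146 128  86  61
  63  61  63  60  64  98 143 136 122 155 152 148 160 131]
```

drive_tool(
  increments=[
    [[0.004, -0.015, 0.05], 0],
    [[0.004, -0.015, 0.12], 0],
    [[0.004, -0.015, 0.2], 0],
    [[0.004, -0.015, 0.28], 0],
    [[0.004, -0.015, 0.36], 0],
    [[0.004, -0.015, 0.42], 0],
    [[0.004, -0.015, 0.462], 0],
    [[0.004, -0.015, 0.462], 0],
  ],
)

```text
time_s: 3.2
eef_pos: [0.5391, -0.3885, 0.3432]
eef_rot: [-0.0, 0.995, -0.101, -0.001]
wrist_force: [-0.4, 0.2, -0.0]
opening: 1.003
```

drive_tool(
  increments=[
    [[0, 0, 0], 0],
    [[0, 0, 0], 0],
    [[0, 0, 0], 0],
    [[0, 0, 0], 0],
    [[0, 0, 0], 0],
    [[0, 0, 0], 0],
    [[0, 0, 0], 0],
    [[0, 0, 0], 0],
  ],
  claw=1,
)

```text
time_s: 4.2
eef_pos: [0.539, -0.3894, 0.3446]
eef_rot: [0.001, 0.995, -0.102, 0.0]
wrist_force: [-1.7, -5.5, 0.8]
opening: 0.105
```

drive_tool(
  increments=[
    [[0, 0, -0.04], 0],
    [[0, 0, -0.1], 0],
    [[0, 0, -0.2], 0],
    [[0, 0, -0.32], 0],
    [[0, 0, -0.46], 0],
    [[0, 0, -0.6], 0],
    [[0, 0, -0.7], 0],
    [[0, 0, -0.72], 0],
  ],
)

```text
time_s: 5.2
eef_pos: [0.5395, -0.3878, 0.5268]
eef_rot: [0.0, 0.995, -0.101, 0.002]
wrist_force: [-0.2, -0.4, -3.2]
opening: 0.104
```

```bash
python3 -c "
from h import *
go(.5,-.12,.525,-.055)
c=get_calibration('top');g=cv2.cvtColor(camera('top'),6)
for v in [160,180,200,220]: print(v,g[v,192:220])
"
```

```text
t 5.2 pos [ 0.5395 -0.3878  0.5268] yaw -0.2021 F [-0.2 -0.4 -3.2] open 0.104 q [-0.8   0.31  1.2   0.    1.62  0.97] -> shift [-0.3698 -1.0179  0.0055] turn -0.0936
160 [138 138 142 139 140 142 137 137 119  90 118 143 134 110  97  82  89 121
 121  89 125 156 158 154 158 159 160 158]
180 [139 137 137 137 139 139 139 136 126 126 143 128  94  79  94 127 140 116
 113 142 133 124 126 132 142 139 141 142]
200 [138 140 140 140 140 139 139 128 131 140 118  86  78  98 130 140 113 115
 138 142 137 139 138 139 139 139 140 140]
220 [139 138 139 137 138 138 129 134 142 114  80  80 100 133 140 111  73 112
 140 139 138 140 140 137 138 138 137 139]
```

drive_tool(
  increments=[
    [[-0.1, -0.04, 0], 0],
    [[-0.2, -0.12, 0], -0.02],
    [[-0.29, -0.27, 0], -0.04],
    [[-0.34, -0.43, 0], -0.06],
    [[-0.36, -0.6, 0], -0.08],
    [[-0.37, -0.77, 0], -0.094],
    [[-0.37, -0.92, 0], -0.094],
    [[-0.37, -0.98, 0], -0.094],
  ],
)

```text
time_s: 6.25
eef_pos: [0.4979, -0.1278, 0.5227]
eef_rot: [-0.001, 1.0, -0.026, -0.001]
wrist_force: [-0.4, -0.4, -2.0]
opening: 0.104
```

```bash
python3 -c "
from h import *
go(.52,.12,.525,-.055)
cv2.imwrite('pics/w2.png',camera('wrist'))"
```

```text
t 6.25 pos [ 0.4979 -0.1278  0.5227] yaw -0.0529 F [-0.4 -0.4 -2. ] open 0.104 q [-0.48 -0.03  1.6   0.    1.58  1.14] -> shift [ 0.0357 -0.9945 -0.0072] turn 0.0013
```

View pics/w2.png

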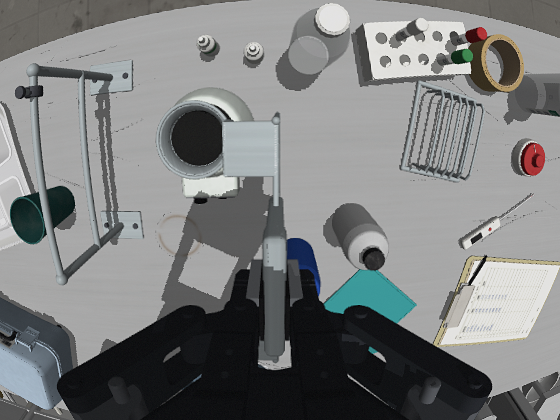

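Wrist view: the upper bar runs from about (34,70) to (62,281) with the stop ring at (30,92). The guard is held straight, with its far hook at (250,148).

```bash
python3 -c "
from h import *
w=get_calibration('wrist');g=cv2.cvtColor(cv2.imread('pics/w2.png'),6)
for v in [120,160,200,240]: print(v,g[v,30:66])
for u,v in [(34,70),(31,85),(32,98),(62,281)]: print(u,v,onplane(w,u,v,.195,1).round(4))
for u,v in [(250,122),(250,174)]: print('hook',onplane(w,u,v,.5227-.336+.155,1).round(4))
for u,v in [(200,140)]: print('ring',onplane(w,u,v,.114,1).round(4))
"
```

```text
120 [167 165 172 183 163 140 117  86  46 156 170 167 167 167 166 167 165 167
 169 168 168 167 167 167 168 168 167 168 168 167 167 168 168 167 167 167]
160 [168 169 169 169 153 169 174 172 152 132 106  66  83 176 170 168 169 168
 169 167 168 167 167 166 168 167 166 168 168 166 166 166 166 166 167 167]
200 [ 80  48  28  24  28  27  28  30  25  21 125 177 174 167 146 126  99  63
  41  28  27  29  25  28  26  27  27  26  30  29  29  27  28  28  27  27]
240 [ 40  39  40  41  40  39  38  34  68  72  71 139 173 168 167 168 169 168
 153 173 173 163 144 124  90  50 158 173 170 168 170 169 168 169 169 169]
34 70 [0.6561 0.128  0.195 ]
31 85 [0.6403 0.1341 0.195 ]
32 98 [0.6254 0.134  0.195 ]
62 281 [0.4023 0.1473 0.195 ]
hook [ 0.573  -0.1185  0.3417]
hook [ 0.5485 -0.1169  0.3417]
ring [ 0.5469 -0.0401  0.114 ]
```

```bash
python3 -c "
from h import *
w=get_calibration('wrist')
P=np.array([onplane(w,u,v,.195,1)[:2] for u,v in [(34.5,120),(38.5,160),(44.2,200),(51.8,240)]]);print(P.round(4))
k=np.polyfit(P[:,0],P[:,1],1);print(k, np.polyval(k,[.52,.53,.64]))
print('stopface',onplane(w,33,99,.195,1).round(4))
c=get_calibration('top')
for u,v in [(199.8,220),(201,200),(202,180)]: print(onplane(c,u,v,.195).round(4))
"
```

```text
[[0.6002 0.1334]
 [0.5549 0.1359]
 [0.5082 0.1391]
 [0.4584 0.1431]]
[-0.06839438  0.1741437 ] [0.13857862 0.13789468 0.13037129]
stopface [0.6239 0.1325 0.195 ]
[0.4273 0.1442 0.195 ]
[0.485  0.1399 0.195 ]
[0.5431 0.1361 0.195 ]
```

drive_tool(
  increments=[
    [[0.005, -0.06, 0], 0],
    [[0.01, -0.18, 0], 0],
    [[0.02, -0.34, 0], 0.01],
    [[0.03, -0.5, 0], 0.01],
    [[0.04, -0.66, 0], 0.01],
    [[0.042, -0.82, 0], 0.01],
    [[0.042, -0.94, 0], 0.01],
    [[0.042, -1.0, 0], 0.01],
  ],
)

```text
time_s: 7.3
eef_pos: [0.5224, 0.1199, 0.5237]
eef_rot: [0.0, 0.999, -0.035, -0.0]
wrist_force: [0.3, 0.4, -3.3]
opening: 0.109
```

```bash
python3 -c "
from h import *
go(.522,.1265,.41,-.068)
cv2.imwrite('pics/w3.png',camera('wrist'))"
```

```text
t 7.3 pos [0.5224 0.1199 0.5237] yaw -0.0705 F [ 0.3  0.4 -3.3] open 0.109 q [0.   0.02 1.55 0.   1.58 1.65] -> shift [-0.0032 -0.026   0.4549] turn -0.0016
```

View pics/w3.png

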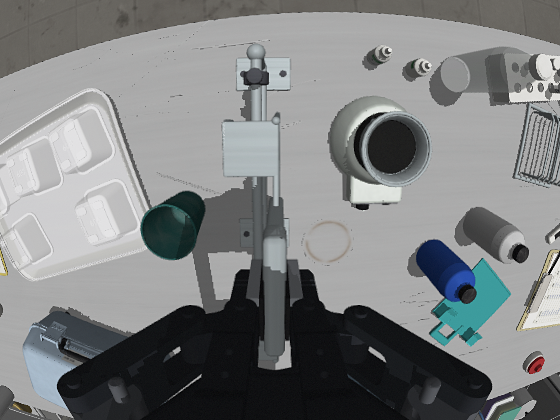

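Wrist view over the rail: the bar is at u≈258 near v=105, the stop ring at (256,76), and the hook centre at (250,148). All lie near the same line.

```bash
python3 -c "
from h import *
w=get_calibration('wrist');g=cv2.cvtColor(cv2.imread('pics/w3.png'),6)
for v in [95,105,115,140]: print(v,g[v,215:285])
p=onplane(w,257.5,105,.195,1);print('bar',p.round(4),'stop',onplane(w,256,86,.195,1).round(4),'mix',onplane(w,395,147,.114,1).round(4))
print('hook edges',[onplane(w,u,140,.336,1).round(4) for u in (223,277)])
"
```

```text
95 [170 171 171 170 171 170 171 171 171 170 170 171 170 170 169 169 170 170
 170 170 170 170 170 171 170 171 176 102  88  91  92  92  93  93  91  96
 115 143 159 170 183 185 179 170 157 135 104 185 181 167 143 114 176 173
 176 171 171 170 169 170 170 170 169 170 170 170 171 169 171 170]
105 [170 169 169 170 171 170 171 171 170 170 171 171 171 170 170 170 171 170
 172 171 170 171 171 171 171 170 169 171 173 174 150  89  91  92  93  89
 111 140 159 168 182 185 179 171 156 135 108 190 183 166 142 125 174 171
 170 171 170 171 172 171 171 170 170 170 170 171 171 171 172 170]
115 [169 169 169 168 169 168 169 169 169 169 168 169 168 168 169 170 170 170
 169 168 169 170 169 170 172 156  81  87  89  91  91  92  93  92  92  82
 110 139 157 167 179 182 179 172 158 137 105 191 181 167 144 132 173 170
 170 170 170 172 162 114  70  78  81  81  85 150 173 170 170 169]
140 [172 171 171 171 172 172 171 126 166 185 185 184 184 185 186 185 185 186
 185 185 184 186 185 186 185 186 186 186 187 186 186 187 186 187 187 186
 187 187 187 188 187 188 187 188 188 188 188 187 188 189 187 188 188 188
 188 188 190 188 188 188 189 188 179 136 115 157 172 171 171 171]
bar [0.6067 0.1313 0.195 ] stop [0.6243 0.1314 0.195 ] mix [ 0.5505 -0.0276  0.114 ]
hook edges [array([0.5897, 0.1423, 0.336 ]), array([0.5876, 0.1161, 0.336 ])]
```

drive_tool(
  increments=[
    [[0, -0.02, 0.02], 0],
    [[0, -0.02, 0.08], 0],
    [[0, -0.02, 0.16], 0],
    [[0, -0.02, 0.24], 0],
    [[0, -0.02, 0.32], 0],
    [[0, -0.02, 0.4], 0],
    [[0, -0.02, 0.46], 0],
    [[0, -0.02, 0.48], 0],
  ],
)

```text
time_s: 8.35
eef_pos: [0.5223, 0.1235, 0.4026]
eef_rot: [0.0, 0.999, -0.036, -0.001]
wrist_force: [-0.6, 0.4, -3.6]
opening: 0.109
```

drive_tool(
  increments=[
    [[0, 0, 0.01], 0],
    [[0, 0, 0.02], 0],
    [[0, 0, 0.025], 0],
    [[0, 0, 0.03], 0],
    [[0, 0, 0.033], 0],
    [[0, 0, 0.036], 0],
    [[0, 0, 0.036], 0],
    [[0, 0, 0.036], 0],
  ],
)

```text
time_s: 9.35
eef_pos: [0.5227, 0.124, 0.3952]
eef_rot: [-0.0, 0.999, -0.036, -0.0]
wrist_force: [-0.0, -0.2, -3.5]
opening: 0.104
```

```bash
python3 -c "
from h import *
go(.548,.126,.391,-.068)"
```

```text
t 9.35 pos [0.5227 0.124  0.3952] yaw -0.0711 F [-0.  -0.2 -3.5] open 0.104 q [0.01 0.11 1.71 0.   1.32 1.65] -> shift [ 0.1005 -0.015   0.0169] turn -0.002
```

drive_tool(
  increments=[
    [[0.01, 0, 0.006], 0],
    [[0.025, 0, 0.01], 0],
    [[0.04, 0, 0.01], 0],
    [[0.055, 0, 0.01], 0],
    [[0.07, 0, 0.01], 0],
    [[0.08, 0, 0.01], 0],
    [[0.084, 0, 0.01], 0],
    [[0.084, 0, 0.01], 0],
  ],
)

```text
time_s: 10.35
eef_pos: [0.5436, 0.1226, 0.3927]
eef_rot: [0.0, 0.999, -0.036, -0.0]
wrist_force: [0.1, 0.7, -3.0]
opening: 0.107
```

drive_tool(
  increments=[
    [[0.002, 0, 0], 0],
    [[0.004, 0, 0], 0],
    [[0.006, 0, 0], 0],
    [[0.008, 0, 0], 0],
    [[0.01, 0, 0], 0],
    [[0.012, 0, 0], 0],
    [[0.014, 0, 0], 0],
    [[0.014, 0, 0], 0],
  ],
)

```text
time_s: 11.35
eef_pos: [0.5472, 0.1223, 0.3927]
eef_rot: [0.0, 0.999, -0.036, 0.0]
wrist_force: [0.4, 0.1, -3.1]
opening: 0.106
```

drive_tool(
  increments=[
    [[0.002, 0, 0], 0],
    [[0.004, 0, 0], 0],
    [[0.006, 0, 0], 0],
    [[0.008, 0, 0], 0],
    [[0.01, 0, 0], 0],
    [[0.012, 0, 0], 0],
    [[0.012, 0, 0], 0],
    [[0.012, 0, 0], 0],
  ],
)

```text
time_s: 12.35
eef_pos: [0.55, 0.1221, 0.3927]
eef_rot: [0.0, 0.999, -0.036, -0.0]
wrist_force: [-3.0, -0.9, -2.5]
opening: 0.103
```

```bash
python3 -c "
from h import *
go(.548,.126,.391,-.068)
cv2.imwrite('pics/w4.png',camera('wrist'))"
```

```text
t 12.35 pos [0.55   0.1221 0.3927] yaw -0.071 F [-3.  -0.9 -2.5] open 0.103 q [ 0.01  0.17  1.65 -0.    1.33  1.65] -> shift [-0.0091 -0.015   0.0066] turn -0.0019
```

View pics/w4.png

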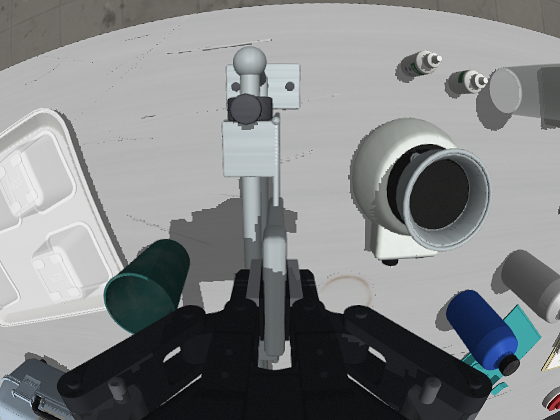

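The hook touches the stop ring (edge at v≈122) and force x reads −3 N. Next I lower until the bar takes the weight.

drive_tool(
  increments=[
    [[0, 0, 0.004], 0],
    [[0, 0, 0.008], 0],
    [[0, 0, 0.011], 0],
    [[0, 0, 0.014], 0],
    [[0, 0, 0.014], 0],
    [[0, 0, 0.014], 0],
    [[0, 0, 0.014], 0],
    [[0, 0, 0.014], 0],
  ],
)

```text
time_s: 13.4
eef_pos: [0.5498, 0.1221, 0.3923]
eef_rot: [0.0, 0.999, -0.035, 0.0]
wrist_force: [-11.7, -2.7, 16.8]
opening: 0.104
```

drive_tool(
  increments=[
    [[-0.001, 0, -0.003], 0],
    [[-0.002, 0, -0.006], 0],
    [[-0.003, 0, -0.009], 0],
    [[-0.003, 0, -0.01], 0],
    [[-0.003, 0, -0.01], 0],
    [[-0.003, 0, -0.01], 0],
    [[-0.003, 0, -0.01], 0],
    [[-0.003, 0, -0.01], 0],
  ],
)

```text
time_s: 14.4
eef_pos: [0.5497, 0.1221, 0.3923]
eef_rot: [0.0, 0.999, -0.036, 0.001]
wrist_force: [-2.2, -1.1, 5.8]
opening: 0.102
```

drive_tool(
  increments=[
    [[0, 0, 0], 0],
    [[0, 0, 0], 0],
    [[0, 0, 0], 0],
    [[0, 0, 0], 0],
    [[0, 0, 0], 0],
    [[0, 0, 0], 0],
    [[0, 0, 0], 0],
    [[0, 0, 0], 0],
  ],
  claw=0,
)

```text
time_s: 15.4
eef_pos: [0.5494, 0.1221, 0.3917]
eef_rot: [-0.0, 0.999, -0.036, 0.0]
wrist_force: [-0.2, -0.0, 1.2]
opening: 0.998
```

drive_tool(
  increments=[
    [[0, 0, -0.03], 0],
    [[0, 0, -0.08], 0],
    [[0, 0, -0.14], 0],
    [[0, 0, -0.22], 0],
    [[0, 0, -0.3], 0],
    [[0, 0, -0.36], 0],
    [[0, 0, -0.4], 0],
    [[0, 0, -0.4], 0],
  ],
)

```text
time_s: 16.4
eef_pos: [0.5494, 0.1222, 0.4926]
eef_rot: [-0.0, 0.999, -0.036, 0.001]
wrist_force: [0.9, -0.1, 0.2]
opening: 1.0
```

```bash
python3 -c "
from h import *
go(.392,-.244,.5,None)
cv2.imwrite('pics/w5.png',camera('wrist'))"
```

```text
t 16.4 pos [0.5494 0.1222 0.4926] yaw -0.0711 F [ 0.9 -0.1  0.2] open 1.0 q [0.01 0.09 1.53 0.   1.52 1.65] -> shift [-0.5241  1.5057 -0.0307] turn 0
```

View pics/w5.png

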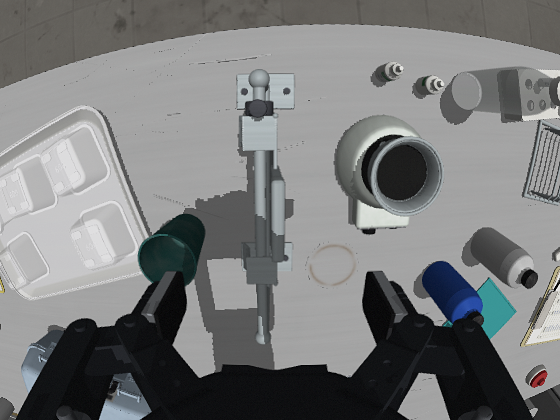

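Guard hangs on the bar with its hooks at (260,133) and (261,270), the far hook against the stop ring. Next, the flask.

drive_tool(
  increments=[
    [[-0.02, 0.06, 0], 0.02],
    [[-0.06, 0.18, 0], 0.06],
    [[-0.12, 0.36, 0], 0.14],
    [[-0.18, 0.54, 0], 0.22],
    [[-0.24, 0.72, 0], 0.3],
    [[-0.28, 0.86, 0], 0.36],
    [[-0.31, 0.94, 0], 0.4],
    [[-0.32, 0.96, 0], 0.42],
  ],
)

```text
time_s: 17.45
eef_pos: [0.4516, -0.1129, 0.4911]
eef_rot: [0.0, 0.933, -0.359, -0.001]
wrist_force: [-0.4, 0.0, 0.3]
opening: 1.0
```

```bash
python3 -c "
from h import *
go(.393,-.244,.46,-1.0)
cT=np.array([.0816,-.001,.0306]);RT=np.array([[0,-.949,-.314],[1,0,0],[0,-.314,.949]])
K=get_calibration('wrist')['K']
def cam(p,yaw):
    c,s=np.cos(yaw),np.sin(yaw);T=np.array([[c,s,0],[s,-c,0],[0,0,-1]])
    M=T@RT;q=R.from_matrix(M).as_quat();return dict(K=K,origin=np.array(p)+T@cT,orientation=[q[3],*q[:3]])
w5=cam((.5494,.1222,.4926),-.0711);w4=cam((.55,.1221,.3927),-.071)
print(onplane(w5,405.5,175,.114,1),onplane(w4,443,199,.114,1))
print('hooks',onplane(w5,260,133,.203,1),onplane(w5,261.5,270,.203,1),'stop',onplane(w5,259,116,.195,1))
"
```

```text
t 17.45 pos [ 0.4516 -0.1129  0.4911] yaw -0.7354 F [-0.4  0.   0.3] open 1.0 q [-0.5  -0.14  1.76 -0.    1.52  1.81] -> shift [0.1781 0.5459 0.1244] turn 0.1685
[ 0.54940469 -0.0286887   0.114     ] [ 0.55054553 -0.02477041  0.114     ]
hooks [0.61143165 0.12995759 0.203     ] [0.49065266 0.13877236 0.203     ] stop [0.62486194 0.13007431 0.195     ]
```

drive_tool(
  increments=[
    [[0.02, 0.06, 0.02], 0.02],
    [[0.05, 0.15, 0.04], 0.05],
    [[0.08, 0.26, 0.07], 0.08],
    [[0.12, 0.36, 0.1], 0.11],
    [[0.15, 0.45, 0.12], 0.14],
    [[0.17, 0.52, 0.12], 0.16],
    [[0.178, 0.546, 0.12], 0.168],
    [[0.178, 0.546, 0.12], 0.168],
  ],
)

```text
time_s: 18.45
eef_pos: [0.3945, -0.2429, 0.4615]
eef_rot: [-0.0, 0.879, -0.477, -0.0]
wrist_force: [0.4, 0.4, 0.1]
opening: 1.004
```

```bash
python3 -c "
from h import *
go(.393,-.244,.252,-1.0)
w=get_calibration('wrist');im=camera('wrist');cv2.imwrite('pics/w6.png',im)
def blobs(im,lo,hi,amin):
    h=cv2.inRange(cv2.cvtColor(im,6),lo,hi);cs=cv2.findContours(h,0,2)[0]
    return [(np.round(cv2.fitEllipse(cv2.convexHull(c)),1) if 0 else (np.round(cv2.fitEllipse(c)[0],1),np.round(cv2.fitEllipse(c)[1],1),cv2.contourArea(c))) for c in cs if cv2.contourArea(c)>amin]
for b in blobs(im,0,60,150): print('w',b, onplane(w,*b[0],.148,1).round(4),onplane(w,*b[0],.09,1).round(4))
t=get_calibration('top');im=camera('top');cv2.imwrite('pics/top1.png',im)
for b in blobs(im[120:240,190:390],0,50,40): print('t',b[0]+[190,120],b[1:], onplane(t,b[0][0]+190,b[0][1]+120,.148).round(4),onplane(t,b[0][0]+190,b[0][1]+120,.09).round(4))
"
```

```text
t 18.45 pos [ 0.3945 -0.2429  0.4615] yaw -0.9947 F [0.4 0.4 0.1] open 1.004 q [-0.81 -0.12  1.8   0.    1.46  1.76] -> shift [8.000e-04 7.600e-03 8.378e-01] turn 0.0034
w (array([538.9, 336.5]), array([13.9, 25.9]), 151.5) [-0.0705 -0.2836  0.148 ] [-0.175  -0.2782  0.09  ]
w (array([278.4, 365.9]), array([163.3, 501.9]), 39602.5) [ 0.2778 -0.0704  0.148 ] [ 0.2447 -0.0214  0.09  ]
w (array([ 85.9, 255.9]), array([32.1, 54.6]), 1353.0) [ 0.5336 -0.0749  0.148 ] [ 0.553  -0.0268  0.09  ]
w (array([272.1, 264.1]), array([52.6, 85.9]), 3502.0) [ 0.3602 -0.1843  0.148 ] [ 0.344  -0.1586  0.09  ]
w (array([104.8, 241. ]), array([34.1, 62.9]), 1152.5) [ 0.5191 -0.1069  0.148 ] [ 0.5355 -0.0653  0.09  ]
w (array([276.4, 194.5]), array([28.2, 30.3]), 663.5) [ 0.3951 -0.2455  0.148 ] [ 0.3861 -0.2324  0.09  ]
w (array([ 19.9, 132.8]), array([15.3, 30.1]), 241.5) [ 0.6679 -0.1561  0.148 ] [ 0.7149 -0.1246  0.09  ]
w (array([451.7,  58.9]), array([ 4.5, 57.7]), 171.5) [ 0.3305 -0.4481  0.148 ] [ 0.3082 -0.4764  0.09  ]
t [336.7 231.6] (array([ 7.6, 31.3]), 129.5) [ 0.3844 -0.2543  0.148 ] [ 0.3857 -0.2608  0.09  ]
t [261.7 181.4] (array([21.4, 21.8]), 361.0) [ 0.5404 -0.0351  0.148 ] [ 0.5477 -0.033   0.09  ]
```

View pics/w6.png

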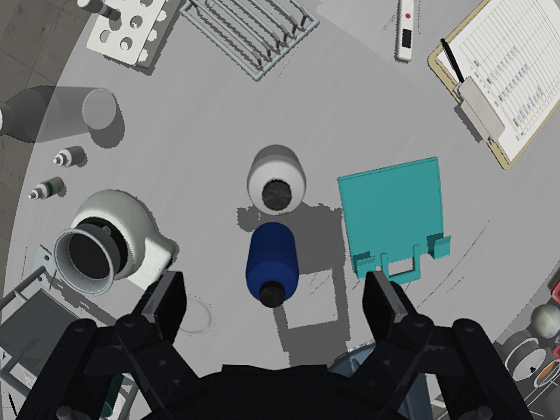

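Wrist view: the flask stopper is at (276,194), centred between the fingers. The blue decoy at (272,264) lies off to the tool's −x side, so the fingers go clear of it.

drive_tool(
  increments=[
    [[0.004, 0.005, 0.06], 0],
    [[0.004, 0.005, 0.18], 0],
    [[0.004, 0.005, 0.34], 0],
    [[0.004, 0.005, 0.5], 0],
    [[0.004, 0.005, 0.64], 0],
    [[0.004, 0.005, 0.76], 0],
    [[0.004, 0.005, 0.83], 0],
    [[0.004, 0.005, 0.838], 0],
  ],
)

```text
time_s: 19.55
eef_pos: [0.3934, -0.2433, 0.2502]
eef_rot: [-0.001, 0.879, -0.477, -0.002]
wrist_force: [1.5, 0.9, 0.6]
opening: 0.999
```

drive_tool(
  increments=[
    [[0, 0, 0], 0],
    [[0, 0, 0], 0],
    [[0, 0, 0], 0],
    [[0, 0, 0], 0],
    [[0, 0, 0], 0],
    [[0, 0, 0], 0],
    [[0, 0, 0], 0],
    [[0, 0, 0], 0],
  ],
  claw=1,
)

```text
time_s: 20.55
eef_pos: [0.3945, -0.245, 0.2534]
eef_rot: [0.0, 0.879, -0.477, 0.001]
wrist_force: [-1.0, -0.0, 6.0]
opening: 0.749
```

drive_tool(
  increments=[
    [[0, 0, -0.04], 0],
    [[0, 0, -0.1], 0],
    [[0, 0, -0.2], 0],
    [[0, 0, -0.32], 0],
    [[0, 0, -0.44], 0],
    [[0, 0, -0.54], 0],
    [[0, 0, -0.6], 0],
    [[0, 0, -0.6], 0],
  ],
)

```text
time_s: 21.55
eef_pos: [0.3942, -0.2445, 0.4034]
eef_rot: [0.0, 0.879, -0.477, 0.001]
wrist_force: [-0.3, -0.9, -2.0]
opening: 0.748
```

```bash
python3 -c "
from h import *
go(.548,-.031,.402,-1.0)"
```

```text
t 21.55 pos [ 0.3942 -0.2445  0.4034] yaw -0.9946 F [-0.3 -0.9 -2. ] open 0.748 q [-0.81 -0.07  1.88  0.    1.34  1.75] -> shift [-0.3809 -0.9813  0.0051] turn 0.0035
```

drive_tool(
  increments=[
    [[-0.02, -0.06, 0], 0],
    [[-0.07, -0.18, 0], 0],
    [[-0.13, -0.34, 0], 0],
    [[-0.2, -0.52, 0], 0],
    [[-0.27, -0.7, 0], 0],
    [[-0.33, -0.85, 0], 0],
    [[-0.37, -0.95, 0], 0],
    [[-0.383, -0.982, 0], 0],
  ],
)

```text
time_s: 22.55
eef_pos: [0.5481, -0.0281, 0.4005]
eef_rot: [0.0, 0.879, -0.476, -0.001]
wrist_force: [-0.2, -0.9, -1.9]
opening: 0.749
```

```bash
python3 -c "
from h import *
go(.5478,-.0305,.375)
s=get_calibration('scene');t=get_calibration('top');w=get_calibration('wrist')
a=camera('scene');b=camera('top')
p=get_obs()['eef_pos']
print('pred rim centre scene',proj(s,[p[0],p[1],.114]),'flask bottom',proj(s,[p[0],p[1],.15]))
cv2.imwrite('pics/w7.png',camera('wrist'));
A=cv2.resize(a[140:280,200:330],None,fx=4,fy=4,interpolation=cv2.INTER_CUBIC)
cv2.imwrite('pics/s7.png',A)"
```

```text
t 22.55 pos [ 0.5481 -0.0281  0.4005] yaw -0.9921 F [-0.2 -0.9 -1.9] open 0.749 q [-0.27  0.13  1.68  0.    1.34  2.3 ] -> shift [0.0075 0.006  0.1021] turn 0
pred rim centre scene [261.09013608 226.26800759] flask bottom [260.64620287 214.70650243]
```

View pics/s7.png

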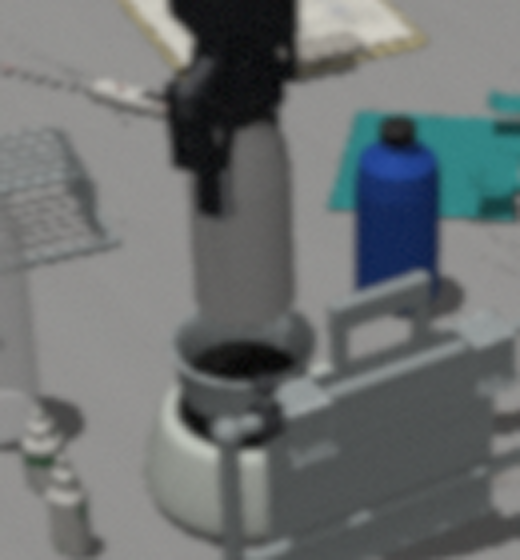

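Scene crop: rim ellipse centre is at about u=245, v≈343 in the crop, and the flask axis at u=246. The predicted centre agrees to within a pixel, so I lower it.

drive_tool(
  increments=[
    [[0.004, 0.003, 0.02], 0],
    [[0.004, 0.003, 0.05], 0],
    [[0.004, 0.003, 0.09], 0],
    [[0.004, 0.003, 0.12], 0],
    [[0.004, 0.003, 0.15], 0],
    [[0.004, 0.003, 0.175], 0],
    [[0.004, 0.003, 0.19], 0],
    [[0.004, 0.003, 0.19], 0],
  ],
)

```text
time_s: 23.7
eef_pos: [0.5476, -0.0316, 0.3544]
eef_rot: [0.0, 0.879, -0.477, -0.0]
wrist_force: [-0.3, -0.2, -2.1]
opening: 0.752
```

drive_tool(
  increments=[
    [[0, 0, 0.005], 0],
    [[0, 0, 0.01], 0],
    [[0, 0, 0.015], 0],
    [[0, 0, 0.02], 0],
    [[0, 0, 0.025], 0],
    [[0, 0, 0.03], 0],
    [[0, 0, 0.035], 0],
    [[0, 0, 0.035], 0],
  ],
)

```text
time_s: 24.7
eef_pos: [0.5476, -0.0317, 0.3458]
eef_rot: [0.0, 0.879, -0.477, -0.0]
wrist_force: [-0.2, -0.6, -1.9]
opening: 0.744
```

drive_tool(
  increments=[
    [[0, 0, 0.003], 0],
    [[0, 0, 0.006], 0],
    [[0, 0, 0.009], 0],
    [[0, 0, 0.012], 0],
    [[0, 0, 0.015], 0],
    [[0, 0, 0.018], 0],
    [[0, 0, 0.02], 0],
    [[0, 0, 0.02], 0],
  ],
)

```text
time_s: 25.7
eef_pos: [0.5477, -0.0317, 0.3412]
eef_rot: [0.0, 0.879, -0.477, 0.0]
wrist_force: [-2.1, -0.2, 6.0]
opening: 0.744
```

drive_tool(
  increments=[
    [[0, 0, 0.004], 0],
    [[0, 0, 0.008], 0],
    [[0, 0, 0.012], 0],
    [[0, 0, 0.016], 0],
    [[0, 0, 0.02], 0],
    [[0, 0, 0.024], 0],
    [[0, 0, 0.024], 0],
    [[0, 0, 0.024], 0],
  ],
)

```text
time_s: 26.7
eef_pos: [0.5478, -0.0318, 0.3358]
eef_rot: [0.0, 0.879, -0.477, 0.0]
wrist_force: [-3.5, -1.1, 9.0]
opening: 0.746
```

drive_tool(
  increments=[
    [[0, 0, 0.003], 0],
    [[0, 0, 0.006], 0],
    [[0, 0, 0.009], 0],
    [[0, 0, 0.012], 0],
    [[0, 0, 0.014], 0],
    [[0, 0, 0.016], 0],
    [[0, 0, 0.016], 0],
    [[0, 0, 0.016], 0],
  ],
)

```text
time_s: 27.7
eef_pos: [0.548, -0.0319, 0.3333]
eef_rot: [0.0, 0.879, -0.477, 0.001]
wrist_force: [-7.5, -0.4, 18.4]
opening: 0.747
```

```bash
python3 -c "
from h import *
go(.5478,-.0318,.333)"
```

```text
t 27.7 pos [ 0.548  -0.0319  0.3333] yaw -0.9944 F [-7.5 -0.4 18.4] open 0.747 q [-0.27  0.2   1.74 -0.    1.2   2.29] -> shift [-0.0008  0.0004  0.0014] turn 0
```

drive_tool(
  increments=[
    [[-0.001, 0.002, 0], 0],
    [[-0.002, 0.003, 0], 0],
    [[-0.003, 0.005, 0.001], 0],
    [[-0.003, 0.005, 0.002], 0],
    [[-0.003, 0.005, 0.003], 0],
    [[-0.003, 0.005, 0.004], 0],
    [[-0.003, 0.005, 0.004], 0],
    [[-0.003, 0.005, 0.004], 0],
  ],
)

```text
time_s: 28.7
eef_pos: [0.5471, -0.0319, 0.3332]
eef_rot: [-0.0, 0.879, -0.477, 0.002]
wrist_force: [-6.0, 0.5, 20.5]
opening: 0.747
```

```bash
python3 -c "
from h import *
go(.5478,-.0318,.333)
print(get_obs()['torque'].round(2))
cv2.imwrite('pics/w8.png',camera('wrist'));a=camera('scene')
A=cv2.resize(a[140:300,200:370],None,fx=3,fy=3,interpolation=cv2.INTER_CUBIC)
cv2.imwrite('pics/s8.png',A)"
```

```text
t 28.7 pos [ 0.5471 -0.0319  0.3332] yaw -0.9945 F [-6.   0.5 20.5] open 0.747 q [-0.27  0.2   1.74 -0.    1.2   2.29] -> shift [ 0.0011 -0.0025  0.0008] turn 0
[ 0.02  1.07 -0.03]
```

View pics/s8.png

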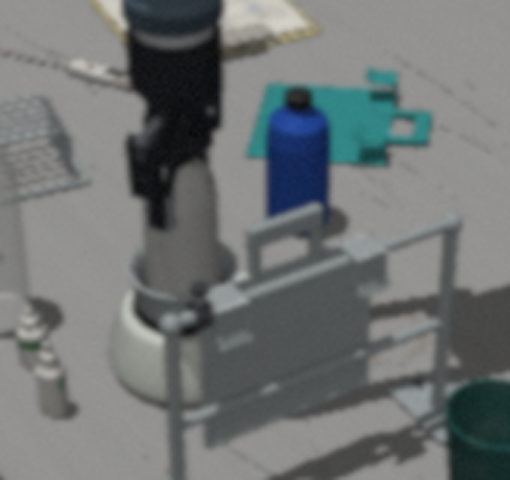

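The flask sits in the ring and is hard down: TCP stays at z = 0.333 m while the force rises to 20 N. The guard hangs upright against the stop, and the bystanders are in place. Handing in.

```bash
python3 -c "
from bench import hand_in,get_obs
hand_in();o=get_obs();print(o['time_s'],o['eef_pos'],o['wrist_force'],o['opening'])"
```

```text
the job is handed in; nothing more can be done
the job is handed in; nothing more can be done
```

I handed the job in at about 28.8 s of the 67 s, with the guard hung against the stop and the flask held pressed in the cradle. No verdict was reported, and the state could not be read afterwards.

**Guard:** I lifted it out of the rack, hooked it over the upper bar with its sheet on the mixer's side, and slid it until it met the stop (about −3 N along the bar). I then lowered it onto the bar and let go. In the wrist picture the far hook's end came within about 1 mm of the stop. The last scene picture shows it hanging upright.

**Flask:** I gripped it round the upper body (opening 0.747, about 63 mm), set it into the ring and pressed it down. The tool stopped at z = 0.333 m while the force rose from 9 to 20.5 N. That puts the underside at about 80 mm, the cradle's fully-down height. The fingers were still gripping and pressing at hand-in.

**Disagreements:**
- A sideways force of about −6 N along x remained while pressing. I moved the flask about 1 mm, which only took it from −7.5 to −6 N, so it is probably friction or light contact with the ring. The ring's play is at most 5 mm, so the flask should be within the 6 mm limit.
- My measurements of the mixer's centre differed by up to about 8 mm between camera views. The scene view settled it, and the flask went in without sideways force.

**Bystanders:** The clear bottle was left alone. The droppers and the tumbler looked unmoved in the last scene picture.

**Pictures:** I viewed 12, two past the budget, to check the flask before it went in and again once it was pressed down.

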